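Move the spice row to the new oak rack

TASK

Move the four spice jars from the old steel rack to the new oak rack and keep the cook's order, counted from the brass knob: the jar next to the steel rack's knob goes into the well next to the oak rack's knob, the next jar into the next well, and so on, one jar to a well. Keep the jars upright, set each one down gently on the bottom of its well, and let go of them all.

Things in the scene. Friction and masses are not known exactly. Their poses are not given: they have to be found in the camera images.
- jar_red: Upright white spice jar with a red lid and a red band, round, 42 mm in diameter all the way up, 90 mm tall (4 mm-deep groove below the lid at 66 to 70 mm, lid 70 to 90 mm), about 140 g. Origin at the centre of its underside, z up. It starts in the well of the steel rack beside the tab of its colour.
- jar_yellow: Upright white spice jar with a yellow lid and a yellow band, round, 42 mm in diameter all the way up, 90 mm tall (4 mm-deep groove below the lid at 66 to 70 mm, lid 70 to 90 mm), about 140 g. Origin at the centre of its underside, z up. It starts in the well of the steel rack beside the tab of its colour.
- jar_green: Upright white spice jar with a green lid and a green band, round, 42 mm in diameter all the way up, 90 mm tall (4 mm-deep groove below the lid at 66 to 70 mm, lid 70 to 90 mm), about 140 g. Origin at the centre of its underside, z up. It starts in the well of the steel rack beside the tab of its colour.
- jar_blue: Upright white spice jar with a blue lid and a blue band, round, 42 mm in diameter all the way up, 90 mm tall (4 mm-deep groove below the lid at 66 to 70 mm, lid 70 to 90 mm), about 140 g. Origin at the centre of its underside, z up. It starts in the well of the steel rack beside the tab of its colour.
- tab_red: Red label block, 34 mm along the rack, 26 mm out from it, 22 mm high, fixed against the long side of the steel rack beside the well in which the red jar stands at the start; it stays there and so records the old order. Origin at the centre of its underside, x along the row as the steel rack's x; the well's centre is 48 mm from the origin along +y.
- tab_yellow: Yellow label block, 34 mm along the rack, 26 mm out from it, 22 mm high, fixed against the long side of the steel rack beside the well in which the yellow jar stands at the start; it stays there and so records the old order. Origin at the centre of its underside, x along the row as the steel rack's x; the well's centre is 48 mm from the origin along +y.
- tab_green: Green label block, 34 mm along the rack, 26 mm out from it, 22 mm high, fixed against the long side of the steel rack beside the well in which the green jar stands at the start; it stays there and so records the old order. Origin at the centre of its underside, x along the row as the steel rack's x; the well's centre is 48 mm from the origin along +y.
- tab_blue: Blue label block, 34 mm along the rack, 26 mm out from it, 22 mm high, fixed against the long side of the steel rack beside the well in which the blue jar stands at the start; it stays there and so records the old order. Origin at the centre of its underside, x along the row as the steel rack's x; the well's centre is 48 mm from the origin along +y.
- steel_rack: Old rack: dark steel tray left or right of the middle, full at the start, coloured tabs along its -y side. 262 mm long (x), 70 wide (y), 18 high, fixed, row at any angle. Four open wells 58 x 58 mm, walls 6 mm, centred at x = +96, +32, -32, -96 mm, y = 0, floor 6 mm above the origin. Brass ball knob, 26 mm, on the +x end (centre x = +148). Origin: centre of underside.
- oak_rack: New rack: brown oak tray on the other side of the middle, empty at the start. 262 mm long (x), 70 wide (y), 18 high, fixed, row at any angle. Four open wells 58 x 58 mm, walls 6 mm, centred at x = +96, +32, -32, -96 mm, y = 0, floor 6 mm above the origin. Brass ball knob, 26 mm, on the +x end (centre x = +148). Origin: centre of underside.

How it is judged:
By the outcome, as a careful person would: the job done as asked, in the order asked, and still so for the second after the job is handed in, with the robot touching nothing.
It also fails if it takes over 120 s, if anything falls off the work surface, if the arm or the gripper's body presses on something with over 40 N, if the wrist force passes 120 N, or if a joint passes its speed limit or range.

ROBOT

A 7-joint arm with a two-finger parallel gripper is mounted at the origin on the work surface. World frame = base frame: x ahead of the robot, y to its left, z up, the work surface at z = 0. Lengths are in m, angles in rad, forces in N, time in s.
With the tool pointing down it reaches from about 0.4 to 0.875 m from the base axis. Payload 6.5 kg.
Tool frame: the origin (TCP) lies midway between the tips of the shut fingers; the grasp point (between the pads) lies 19 mm behind it; z points along the fingers, x is the direction in which the jaws open and shut, and the axes are right-handed (so a half turn about z gives the same grasp; the last joint's range is limited). The gripper opens to 88 mm and grips with 3 to 60 N. Pads are 18 mm wide; open, the fingers measure 123 mm over their backs; the gripper's body (75 mm by 187 mm) begins 45 mm behind the grasp point.
Start: joints at [1.263, 0.536, -0.004, 1.538, 0.003, 1.067, -0.071], TCP at [0.156, -0.631, 0.239] pointing down, gripper open.
Joint ranges: [-2.7, 2.7], [-0.37, 2.16], [-1.27, 1.26], [0.24, 2.4], [-1.31, 4.45], [0.19, 1.91], [-2.76, 2.76]. Speed limits (rad/s): [2.39, 2.39, 3.14, 3.14, 3.14, 3.14, 3.14].

INTERFACE

Orientations are given as a unit quaternion [x, y, z, w].
In Python, from plant import manip, viewer gives the robot as it stands. The module is installed in compiled form; this text tells all that it offers.
- The arm moves only by the tool servo_tool, never from a script. Its argument "rows" is text: rows parted by semicolons, each of 7 numbers parted by spaces: the turn, a rotation vector about the tool's x, y, z in rad, then the shift along the tool's x, y, z in m, then the opening, from -1 (shut) to 1 (fully open). In form: ax ay az x y z gripper; .... A call has 1 to 5 rows; each row shifts and turns the commanded pose from where the row before left it, along the tool's axes as they then stand; what a row does not reach is not made up. A row lasts 1/8 s, in which the tool goes at most 62.5 mm and 10.7 degrees, less where a joint would pass 70% of its speed; a pose out of reach is approached as far as the arm can. A call with a gripper value outside its range is refused whole. The fingers move at their own pace and stop on an object; "newtons" is the grip in N (left out, the last holds). Time passes only in rows, so rows that do not move let the fingers close. It gives the time, the measured TCP pose, the force and the opening at its end, in the units of the state.
- manip.get_obs(): the state, without advancing time (a new reading comes with each control period).
- viewer.capture(name): name is "side" or "top"; returns (picture, depth): 400x640x3 uint8, red, green, blue; 400x640 float32, m along the optical axis (not along the pixel's ray), 0 where there is no reading.
- viewer.calibration(name): a dict with "intrinsics" (3x3 intrinsics, pixels), "cam_to_world" (4x4, takes a point from camera to world coordinates). Camera axes: x right, y up, looking along -z (the intrinsics and any distortion apply to the point x, -y, -z); pixel columns grow to the right and rows downward; lengths in m; the calibration is good to about 2 mm. A picture is of the moment at which its call begins. calibration takes no time and is no camera call.
- manip.close_job(): hands the job in, once; it reports no verdict.
Trained networks look in the newest picture that a camera, given by its name, has taken for a name from the list of things; names that differ only in an ending like _2 or _b are one class to them, and where a whole thing is asked for, a point or a joint stands for the part that bears it (a point fixed in the world has none). Each returns a list of dicts, best first, with "conf" (0 to 1); they miss things now and then, are a little off and sometimes report something else, mostly with a low value. They report only what shows in the picture. A call takes as long as a camera call.
- viewer.recognise(camera, target): "point" ([x, y, z] in m, in world coordinates, good to about 4 mm: the middle of the surface that is visible of it).
- viewer.outline_of(camera, target): "mask" (400x640 bool, what is visible of it).
The state is a dict: "t": time; "qpos": joint angles; "joint_velocities": joint speeds; "joint_torque": joint torques, N m; "tool_pos": TCP position; "eef_rot": TCP orientation; "ft_force": force on the tool from outside, world axes, zero at the start; "moment": the same for the moment, N m; "opening": finger opening in m.
Only numpy, scipy, OpenCV 4.12 (cv2) and the standard library are available. Lean on these libraries where they do the work, as an engineer would, in place of code of your own. Each camera call takes 0.05 s, during which the arm holds its last target. There are 200 camera calls.

## Working session

There is one attempt and no reset: what is moved stays moved. The work goes in short steps, Python scripts to look and compute and a tool call to move; the robot and the scene stay as the last step left them, time stands still between calls to the robot, and variables do not carry over. Pictures are saved under pics/ and viewed, about 12 in all and at most 16, crops included, and the job is handed in when it is done.

Besides the shell and the picture viewer there is one more tool, called after "Request:" by a JSON object that holds its "api" and its "payload". servo_tool: Moves the arm, as the interface text tells. Its arguments: {"type":"object","properties":{"rows":{"type":"string"},"newtons":{"type":"number"}},"required":["rows"]}

```bash
mkdir -p pics; cat > h.py <<'E'
import numpy as np, cv2
from plant import manip, viewer
def save(n,p): cv2.imwrite('pics/'+n,p[:,:,::-1])
def cloud(cam,d):
    c=viewer.calibration(cam);K=np.array(c["intrinsics"]);T=np.array(c["cam_to_world"])
    v,u=np.mgrid[:400,:640]
    P=np.stack([(u-K[0,2])/K[0,0]*d,-(v-K[1,2])/K[1,1]*d,-d],-1)
    return P@T[:3,:3].T+T[:3,3]
E
python3 - <<'E'
from h import *
for c in("top","side"):
    p,d=viewer.capture(c);save(c+'0.png',p);np.savez(c+'0.npz',p=p,d=d)
    print(viewer.calibration(c))
    for t in["jar_red","jar_yellow","jar_green","jar_blue","tab_red","tab_yellow","tab_green","tab_blue","steel_rack","oak_rack"]:
        print(c,t,[(np.round(r["point"],3),round(r["conf"],2)) for r in viewer.recognise(c,t)[:3]])
o=manip.get_obs();print(o)
E
```

```text
{'intrinsics': array([[364.22070586,   0.        , 318.7563194 ],
       [  0.        , 364.22070586, 203.11824404],
       [  0.        ,   0.        ,   1.        ]]), 'cam_to_world': array([[ 0.00330744,  0.99904556, -0.04355488,  0.49428347],
       [-0.99999146,  0.00341219,  0.00233097, -0.01091366],
       [ 0.00247737,  0.0435468 ,  0.99904832,  0.83947034],
       [ 0.        ,  0.        ,  0.        ,  1.        ]])}
top jar_red [(array([0.456, 0.221, 0.095]), 0.77), (array([0.573, 0.165, 0.022]), 0.26)]
top jar_yellow [(array([0.571, 0.206, 0.094]), 0.86), (array([0.444, 0.18 , 0.025]), 0.5)]
top jar_green []
top jar_blue [(array([0.512, 0.209, 0.096]), 0.75)]
top tab_red [(array([0.444, 0.178, 0.021]), 0.63)]
top tab_yellow [(array([0.572, 0.165, 0.022]), 0.57)]
top tab_green [(array([0.635, 0.159, 0.02 ]), 0.7)]
top tab_blue [(array([0.508, 0.173, 0.024]), 0.65)]
top steel_rack [(array([0.545, 0.207, 0.008]), 0.64)]
top oak_rack [(array([ 0.526, -0.246, -0.002]), 0.78), (array([0.544, 0.206, 0.006]), 0.23)]
{'intrinsics': array([[405.30986306,   0.        , 321.65792243
[... 1049 characters left out ...]
 1.26280741,  0.53638228, -0.00436861,  1.53787892,  0.00261279,
        1.06727749, -0.07119064]), 'joint_velocities': array([ 2.67229382e-03,  1.12146183e-03,  7.98749852e-05,  1.07135595e-03,
        6.07962038e-05, -5.68299614e-04,  1.19212833e-04]), 'joint_torque': array([-6.46268199e-04, -5.70894098e+01,  9.90168862e-01, -2.51918864e+01,
       -5.61762764e-02,  1.06807973e-02,  7.23100879e-05]), 'tool_pos': array([ 0.1556189 , -0.63111109,  0.23873592]), 'eef_rot': array([ 7.87230648e-01, -6.16658662e-01,  8.99201323e-06,  3.98990420e-05]), 'ft_force': array([0.4520145 , 0.85381705, 0.3271312 ]), 'moment': array([ 0.03043088, -0.00103707, -0.01595451]), 'opening': 0.08788242333940512}
```

View pics/top0.png

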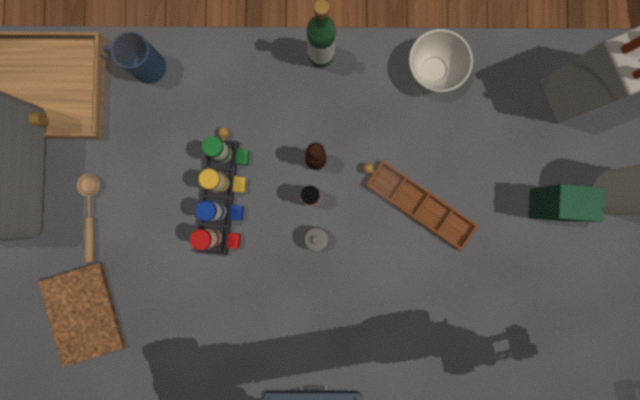

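View pics/side0.png

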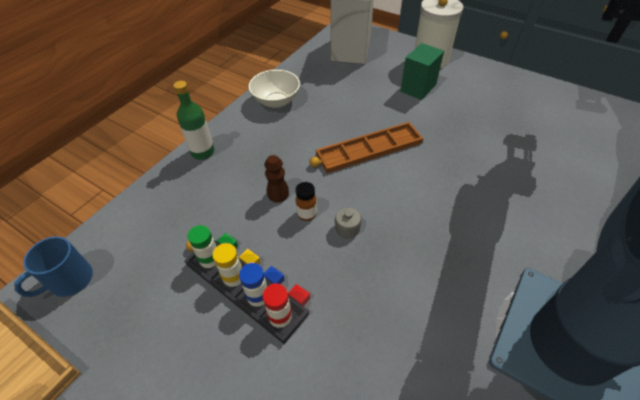

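The top view shows the steel knob at (224,132), next to green, so the order is green, yellow, blue, red. The oak knob is at (368,169), the far-left end of the oak rack, and its rack is empty. A mill, a bottle and a pot stand between the racks. Next I'll measure precisely.

```bash
cat > meas.py <<'E'
from h import *
def rect(P):
    (c,s,a)=cv2.minAreaRect(P[:,:2].astype(np.float32)*1000); 
    b=cv2.boxPoints((c,s,a)); e=[b[1]-b[0],b[2]-b[1]]; L=max(e,key=np.linalg.norm)
    return np.round(c,1),np.round(s,1),round(float(np.degrees(np.arctan2(L[1],L[0]))),1)
E
python3 - <<'E'
from meas import *
for c in("top","side"):
    p,d=viewer.capture(c);X=cloud(c,d)
    hsv=cv2.cvtColor(p,cv2.COLOR_RGB2HSV)
    print(c,"table z",np.median(X[200:300,380:420,2]) if c=="top" else np.median(X[200:240,380:420,2]))
    for t in["jar_green","jar_yellow","jar_blue","jar_red"]:
        r=viewer.outline_of(c,t)
        if not r: print(t,'none');continue
        m=r[0]["mask"]&(d>0);P=X[m];zt=np.percentile(P[:,2],97)
        Q=P[(P[:,2]>zt-.005)];(x,y),R=cv2.minEnclosingCircle(Q[:,:2].astype(np.float32))
        print(c,t,round(r[0]["conf"],2),"top z",round(zt,4),np.round(Q.mean(0),4),np.round([x,y,R],4),len(Q))
    for t in["oak_rack","steel_rack"]:
        r=viewer.outline_of(c,t)
        if not r: print(t,'none');continue
        m=r[0]["mask"]&(d>0);P=X[m]
        print(c,t,round(r[0]["conf"],2),"z pct",np.round(np.percentile(P[:,2],[2,20,50,80,95]),4))
        Q=P[(P[:,2]>.011)&(P[:,2]<.024)]; print(rect(Q),len(Q),"all",rect(P))
    # brass knobs by height & hue near ends
    k=((hsv[...,0]>10)&(hsv[...,0]<28)&(hsv[...,1]>110)&(X[...,2]>.008)&(X[...,2]<.05)&(X[...,0]<.8)&(X[...,0]>.3)&(abs(X[...,1])<.35)).astype(np.uint8)
    n,l,st,ce=cv2.connectedComponentsWithStats(k)
    for i in range(1,n):
        if st[i,4]>8: print('knobcand',ce[i].round(),st[i,4],X[l==i].mean(0).round(4))
    # obstacle heights in middle
    g=(X[...,1]>-.09)&(X[...,1]<.12)&(X[...,0]>.35)&(X[...,0]<.7)&(X[...,2]>.03)&(d>0)
    n,l,st,ce=cv2.connectedComponentsWithStats(g.astype(np.uint8))
    for i in range(1,n):
        if st[i,4]>15: print('obst',X[l==i].mean(0).round(3),'max',X[l==i].max(0).round(3),'min',X[l==i].min(0).round(3))
E
```

```text
top table z -0.0009573971891141397
top jar_green 0.63 top z 0.0966 [0.6432 0.2087 0.0947] [0.6432 0.2091 0.021 ] 318
top jar_yellow 0.57 top z 0.0972 [0.5759 0.2133 0.0949] [0.5763 0.2131 0.0201] 288
top jar_blue 0.95 top z 0.0968 [0.51   0.2195 0.0948] [0.5101 0.2199 0.0204] 301
top jar_red 0.62 top z 0.0968 [0.4515 0.2298 0.0948] [0.4521 0.23   0.0212] 326
top oak_rack 0.81 z pct [-0.0014  0.0038  0.0057  0.0156  0.0183]
(array([ 534.7, -233.7]), array([292.2,  70.9]), 55.4) 1181 all (array([ 533.9, -238.7]), array([302. ,  78.8]), 55.3)
top steel_rack 0.87 z pct [0.002  0.0044 0.0077 0.0166 0.0192]
(array([558.1, 218.3]), array([ 72.5, 290. ]), -5.4) 839 all (array([558.4, 221.1]), array([ 78.2, 290. ]), -5.4)
knobcand [223. 133.] 96 [0.6893 0.2045 0.0215]
knobcand [418. 204.] 981 [ 0.5297 -0.2384  0.0163]
knobcand [313. 165.] 12 [0.6132 0.001  0.0383]
knobcand [208. 168.] 10 [0.6082 0.2383 0.0144]
knobcand [224. 185.] 29 [0.5696 0.198  0.0318]
knobcand [238. 184.] 192 [0.5721 0.1686 0.02  ]
obst [ 0.626 -0.004  0.094] max [0.65  0.017 0.117] min [ 0.61  -0.026  0.03 ]
obst [0.543
[... 684 characters left out ...]
5.5)
side steel_rack 0.77 z pct [0.0027 0.0053 0.0099 0.0174 0.0189]
(array([557.4, 221.2]), array([ 69.1, 287.4]), -4.9) 943 all (array([556.5, 221.3]), array([ 69.1, 289. ]), -4.9)
knobcand [363. 148.] 1182 [ 0.5359 -0.2255  0.0151]
knobcand [278. 193.] 132 [0.6198 0.0112 0.0281]
knobcand [307. 207.] 29 [0.5343 0.0214 0.0472]
knobcand [189. 246.] 41 [0.6913 0.2164 0.0208]
knobcand [249. 257.] 196 [0.5725 0.1704 0.0207]
knobcand [230. 278.] 100 [0.5651 0.2307 0.0348]
obst [0.626 0.005 0.078] max [0.653 0.02  0.118] min [ 0.61  -0.022  0.03 ]
obst [0.54  0.016 0.067] max [0.565 0.031 0.088] min [ 0.524 -0.011  0.03 ]
obst [0.447 0.001 0.043] max [0.477 0.024 0.059] min [ 0.423 -0.029  0.03 ]
```

Request:
{"api": "servo_tool", "payload": {"rows": "0 0 0 -0.02 -0.02 0 1; 0 0 0 -0.04 -0.04 0 1; 0 0 0 -0.042 -0.04 0 1; 0 0 0 -0.042 -0.04 0 1; 0 0 0 -0.042 -0.04 0 1", "newtons": 20}}

```text
t: 2.42
tool_pos: [0.2868, -0.4058, 0.239]
eef_rot: [0.787, -0.617, 0.0, 0.0]
ft_force: [1.0, 0.2, -0.2]
opening: 0.0882
```

```bash
cat > go.py <<'E'
import sys,numpy as np
from plant import manip
from scipy.spatial.transform import Rotation as R
# usage: go.py x y z angle_deg  -> shift in present tool axes, turn
o=manip.get_obs();x,y,z,a=map(float,sys.argv[1:5])
r=R.from_quat(o["eef_rot"]);p=np.array(o["tool_pos"])
c,s=np.cos(np.radians(a)),np.sin(np.radians(a))
G=R.from_matrix([[c,s,0],[s,-c,0],[0,0,-1]])
print("t",o["t"],"pos",p.round(4),"xang",np.degrees(np.arctan2(*r.as_matrix()[[1,0],0])).round(2),"open",round(o["opening"],4),"F",np.round(o["ft_force"],1),"q",np.round(o["qpos"],2))
print("shift(tool now)",(r.inv().apply(np.array([x,y,z])-p)).round(4),"shift(after turn)",G.inv().apply(np.array([x,y,z])-p).round(4),"turn",(r.inv()*G).as_rotvec().round(4))
E
python3 go.py 0.6425 0.2108 0.19 -95.2
```

```text
t 2.425 pos [ 0.2868 -0.4058  0.239 ] xang -76.14 open 0.0882 F [ 1.   0.2 -0.2] q [ 0.94  0.28 -0.09  1.93  0.03  0.93 -0.49]
shift(tool now) [-0.5135 -0.4931  0.0488] shift(after turn) [-0.6463 -0.2984  0.049 ] turn [-0.0005 -0.0006  0.3326]
```

Request:
{"api": "servo_tool", "payload": {"rows": "0 0 0 -0.043 -0.041 0 1; 0 0 0 -0.043 -0.041 0 1; 0 0 0 -0.043 -0.041 0 1; 0 0 0 -0.043 -0.041 0 1; 0 0 0 -0.043 -0.041 0 1"}}

```text
t: 3.05
tool_pos: [0.4343, -0.148, 0.2391]
eef_rot: [0.787, -0.617, 0.001, -0.0]
ft_force: [0.2, -0.8, -0.1]
opening: 0.0881
```

Request:
{"api": "servo_tool", "payload": {"rows": "0 0 0 -0.043 -0.041 0 1; 0 0 0 -0.043 -0.041 0 1; 0 0 0 -0.043 -0.041 0 1; 0 0 0.166 0 0 0 1; 0 0 0.166 0 0 0 1"}}

```text
t: 3.68
tool_pos: [0.5222, 0.006, 0.2386]
eef_rot: [-0.673, 0.74, 0.0, 0.0]
ft_force: [0.2, -0.8, 0.5]
opening: 0.0879
```

```bash
python3 go.py 0.6425 0.2108 0.19 -95.2
```

```text
t 3.675 pos [0.5222 0.006  0.2386] xang -95.38 open 0.0879 F [ 0.2 -0.8  0.5] q [ 0.15  0.34 -0.3   1.86  0.12  0.96 -1.87]
shift(tool now) [-0.2151 -0.1006  0.0487] shift(after turn) [-0.2148 -0.1013  0.0486] turn [ 0.0001  0.0002 -0.0032]
```

Request:
{"api": "servo_tool", "payload": {"rows": "0 0 0 -0.043 -0.02 0.01 1; 0 0 0 -0.043 -0.02 0.01 1; 0 0 0 -0.043 -0.02 0.01 1; 0 0 0 -0.043 -0.02 0.01 1; 0 0 0 -0.043 -0.021 0.009 1"}}

```text
t: 4.3
tool_pos: [0.6427, 0.2113, 0.1893]
eef_rot: [-0.674, 0.738, -0.0, -0.0]
ft_force: [1.2, 0.2, -0.4]
opening: 0.088
```

```bash
python3 go.py 0.6425 0.2108 0.041 -95.2; python3 - <<'E'
from h import *
p,d=viewer.capture("side");save("s1.png",p[150:370,120:420].repeat(2,0).repeat(2,1))
X=cloud("top",viewer.capture("top")[1]);g=(X[...,2]>.15)&(X[...,2]<.35)&(X[...,0]>.5)&(X[...,1]>.05)
print(X[g].min(0),X[g].max(0))
E
```

```text
t 4.3 pos [0.6427 0.2113 0.1893] xang -95.18 open 0.088 F [ 1.2  0.2 -0.4] q [-0.19  0.65 -0.3   1.49  0.21  1.03 -2.2 ]
shift(tool now) [5.000e-04 1.000e-04 1.483e-01] shift(after turn) [5.000e-04 1.000e-04 1.483e-01] turn [-0.0001 -0.0003  0.0003]
[0.59958974 0.12257815 0.25343877] [0.6698675  0.2613091  0.34999258]
```

View pics/s1.png

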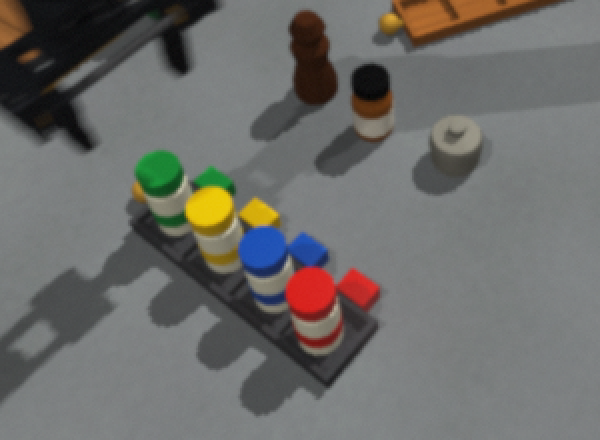

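The gripper hangs above the green jar with its jaws across the row (fingers near (75,130) and (175,55)). I'll descend.

Request:
{"api": "servo_tool", "payload": {"rows": "0 0 0 0 0 0.03 1; 0 0 0 0 0 0.04 1; 0 0 0 0 0 0.04 1; 0 0 0 0 0 0.026 1; 0 0 0 0 0 0.012 1"}}

```text
t: 5.03
tool_pos: [0.641, 0.209, 0.0402]
eef_rot: [-0.674, 0.738, 0.0, -0.001]
ft_force: [-0.4, 0.3, 0.8]
opening: 0.0883
```

Request:
{"api": "servo_tool", "payload": {"rows": "0 0 0 0 0 0 -1; 0 0 0 0 0 0 -1; 0 0 0 0 0 0 -1; 0 0 0 0 0 0 -1; 0 0 0 0 0 0 -1"}}

```text
t: 5.65
tool_pos: [0.6421, 0.21, 0.042]
eef_rot: [-0.674, 0.738, -0.0, 0.0]
ft_force: [-0.5, -0.2, 2.8]
opening: 0.0417
```

Request:
{"api": "servo_tool", "payload": {"rows": "0 0 0 0 0 -0.01 -1; 0 0 0 0 0 -0.03 -1; 0 0 0 0 0 -0.045 -1; 0 0 0 0 0 -0.045 -1; 0 0 0 0 0 -0.03 -1"}}

```text
t: 6.28
tool_pos: [0.6423, 0.2105, 0.2046]
eef_rot: [-0.675, 0.738, -0.0, 0.001]
ft_force: [1.2, 0.5, -1.7]
opening: 0.0414
```

```bash
python3 go.py 0.581 -0.1658 0.2 -34.4;  python3 - <<'E'
from h import *
p,d=viewer.capture("side");save("s2.png",p[100:370,60:420].repeat(2,0).repeat(2,1))
E
```

```text
t 6.275 pos [0.6423 0.2105 0.2046] xang -95.16 open 0.0414 F [ 1.2  0.5 -1.7] q [-0.18  0.63 -0.31  1.48  0.21  1.06 -2.2 ]
shift(tool now) [0.3803 0.0273 0.0041] shift(after turn) [0.162  0.3452 0.0046] turn [-2.5000e-03 -1.0000e-04 -1.0604e+00]
```

View pics/s2.png

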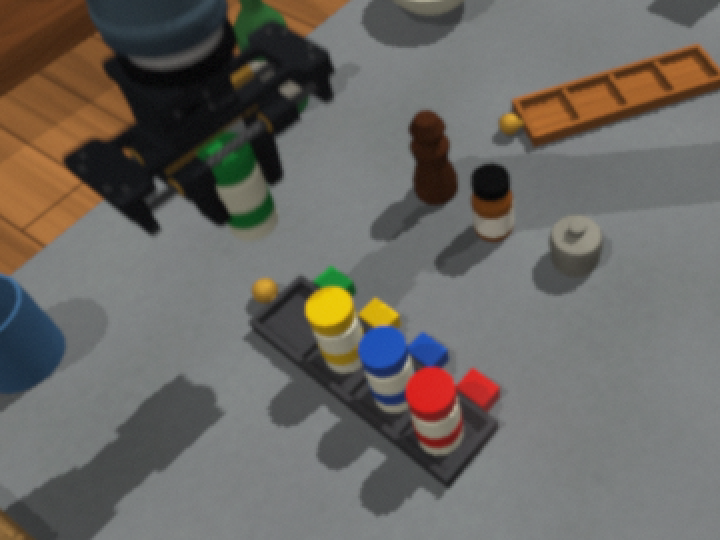

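Green is held upright. The steel rack's knob end is confirmed. On to oak well 1.

Request:
{"api": "servo_tool", "payload": {"rows": "0 0 0 0.025 0.002 0 -1; 0 0 0 0.045 0.003 0 -1; 0 0 0 0.05 0.004 0 -1; 0 0 0 0.05 0.004 0 -1; 0 0 0 0.05 0.004 0 -1"}}

```text
t: 6.95
tool_pos: [0.6031, -0.0107, 0.2]
eef_rot: [-0.674, 0.739, 0.001, -0.001]
ft_force: [0.7, 0.6, -1.7]
opening: 0.0415
```

Request:
{"api": "servo_tool", "payload": {"rows": "0 0 0 0.05 0.004 0 -1; 0 0 0 0.05 0.003 0 -1; 0 0 0 0.04 0.002 0 -1; 0 0 0 0.02 0.001 0 -1; 0 0 -0.176 0 0 0 -1"}}

```text
t: 7.58
tool_pos: [0.5793, -0.168, 0.2006]
eef_rot: [0.737, -0.676, -0.001, 0.001]
ft_force: [1.2, 0.4, -1.6]
opening: 0.0415
```

Request:
{"api": "servo_tool", "payload": {"rows": "0 0 -0.177 0 0 0 -1; 0 0 -0.177 0 0 0 -1; 0 0 -0.177 0 0 0 -1; 0 0 -0.177 0 0 0 -1; 0 0 -0.176 0 0 0 -1"}}

```text
t: 8.2
tool_pos: [0.5801, -0.1649, 0.2008]
eef_rot: [0.956, -0.293, -0.001, -0.0]
ft_force: [0.7, 0.0, -1.8]
opening: 0.0414
```

```bash
python3 go.py 0.581 -0.1658 0.11 -34.4
```

```text
t 8.2 pos [ 0.5801 -0.1649  0.2008] xang -34.03 open 0.0414 F [ 0.7  0.  -1.8] q [ 0.57  0.55 -0.51  1.68  0.31  0.99 -0.64]
shift(tool now) [0.0014 0.0003 0.0908] shift(after turn) [0.0012 0.0003 0.0908] turn [0.     0.0017 0.0065]
```

Request:
{"api": "servo_tool", "payload": {"rows": "0 0 0 0.001 0 0.025 -1; 0 0 0 0 0 0.035 -1; 0 0 0 0 0 0.025 -1; 0 0 0 0 0 0.015 -1; 0 0 0 0 0 0 -1"}}

```text
t: 8.82
tool_pos: [0.5808, -0.1658, 0.1006]
eef_rot: [0.955, -0.296, -0.001, -0.0]
ft_force: [-0.3, 0.8, -1.7]
opening: 0.0415
```

```bash
python3 go.py 0.581 -0.1658 0.042 -34.4;  python3 - <<'E'
from h import *
p,d=viewer.capture("side");a=p[90:200,240:440].repeat(3,0).repeat(3,1);save("s3.png",a)
X=cloud("side",d)
for c in("side","top"):
    if c=="top": p,d=viewer.capture(c);X=cloud(c,d)
    r=viewer.outline_of(c,"jar_green")
    for q in r[:1]:
        m=q["mask"]&(d>0);P=X[m];print(c,q["conf"],m.sum(),P.min(0).round(4),P.max(0).round(4),P.mean(0).round(4))
save("t3.png",p[100:300,300:500].repeat(3,0).repeat(3,1))
E
```

```text
t 8.825 pos [ 0.5808 -0.1658  0.1006] xang -34.4 open 0.0415 F [-0.3  0.8 -1.7] q [ 0.53  0.68 -0.46  1.74  0.39  0.82 -0.71]
shift(tool now) [ 0.0003 -0.0002  0.0586] shift(after turn) [ 0.0002 -0.0001  0.0586] turn [0.0005 0.0023 0.0001]
side 0.92 356 [ 0.5538 -0.2556 -0.0022] [ 0.6703 -0.1051  0.1725] [ 0.5791 -0.1454  0.0965]
top 0.38 519 [0.4305 0.209  0.0071] [0.4714 0.2498 0.0977] [0.4524 0.2239 0.0792]
```

View pics/s3.png

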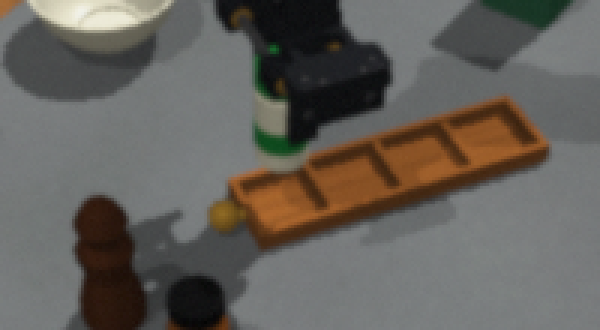

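The jar hangs over well 1, with its base near (282,160) and the well near (278,203). I'll check the jar's axis against the tool axis numerically.

```bash
python3 - <<'E'
from h import *
from scipy.optimize import least_squares
p,d=viewer.capture("side");X=cloud("side",d)
g=(np.hypot(X[...,0]-.581,X[...,1]+.166)<.035)&(X[...,2]>.069)&(X[...,2]<.1)&(d>0)
P=X[g];print(len(P),P.min(0),P.max(0))
f=least_squares(lambda c:np.hypot(P[:,0]-c[0],P[:,1]-c[1])-.021,[.581,-.166],loss="soft_l1",f_scale=.001)
print("axis",f.x,"rms",np.sqrt(np.mean(f.fun**2)))
print("low z",np.percentile(P[:,2],[1,5]))
# well 1 walls in side view: 
r=viewer.outline_of("side","oak_rack")[0]
m=r["mask"]&(d>0);c,s=np.cos(np.radians(55.6)),np.sin(np.radians(55.6))
Q=X[m]-[.5267,-.245,0];u=Q[:,0]*c+Q[:,1]*s;v=-Q[:,0]*s+Q[:,1]*c
k=(Q[:,2]>.013)&(Q[:,2]<.022);print("rim u",np.percentile(u[k],[1,99]),"v",np.percentile(v[k],[1,99]))
E
```

```text
160 [ 0.56303574 -0.16443505  0.06920041] [ 0.60004115 -0.1394376   0.09982308]
axis [ 0.58483545 -0.16149302] rms 0.0009142842061958327
low z [0.06944308 0.07047673]
rim u [-0.12802432  0.1603001 ] v [-0.03656061  0.03579739]
```

Request:
{"api": "servo_tool", "payload": {"rows": "0 0 0 0 0.003 0.01 -1; 0 0 0 0 0 0.018 -1; 0 0 0 0 0 0.015 -1; 0 0 0 0 0 0.008 -1; 0 0 0 0 0 0.003 -1"}}

```text
t: 9.75
tool_pos: [0.5796, -0.1686, 0.0468]
eef_rot: [0.955, -0.296, -0.001, -0.0]
ft_force: [0.4, 0.1, -1.8]
opening: 0.0416
```

Request:
{"api": "servo_tool", "payload": {"rows": "0 0 0 0 0 0.001 -1; 0 0 0 0 0 0.001 -1; 0 0 0 0 0 0.001 -1; 0 0 0 0 0 0 -1; 0 0 0 0 0 0 -1"}}

```text
t: 10.38
tool_pos: [0.58, -0.1689, 0.0448]
eef_rot: [0.955, -0.296, 0.0, 0.0]
ft_force: [-0.0, 1.2, -1.9]
opening: 0.0413
```

Request:
{"api": "servo_tool", "payload": {"rows": "0 0 0 0 0 0.001 -1; 0 0 0 0 0 0 -1; 0 0 0 0 0 0.001 -1; 0 0 0 0 0 0 -1"}}

```text
t: 10.88
tool_pos: [0.5798, -0.1689, 0.0426]
eef_rot: [0.955, -0.296, -0.0, 0.0]
ft_force: [0.3, 0.0, -2.5]
opening: 0.0414
```

Request:
{"api": "servo_tool", "payload": {"rows": "0 0 0 0 0 0.001 -1; 0 0 0 0 0 0 -1; 0 0 0 0 0 0 -1"}}

```text
t: 11.25
tool_pos: [0.58, -0.1689, 0.042]
eef_rot: [0.955, -0.296, 0.0, 0.0]
ft_force: [-0.8, 1.2, 3.8]
opening: 0.0414
```

Contact is felt at z 0.042, as expected. Releasing and rising.

Request:
{"api": "servo_tool", "payload": {"rows": "0 0 0 0 0 0 0.1; 0 0 0 0 0 0 0.4; 0 0 0 0 0 0 1; 0 0 0 0 0 0 1; 0 0 0 0 0 0 1"}}

```text
t: 11.88
tool_pos: [0.5799, -0.1689, 0.0417]
eef_rot: [0.955, -0.296, 0.0, -0.0]
ft_force: [-0.2, 0.4, -0.6]
opening: 0.0864
```

Request:
{"api": "servo_tool", "payload": {"rows": "0 0 0 0 0 -0.015 1; 0 0 0 0 0 -0.03 1; 0 0 0 0 0 -0.045 1; 0 0 0 0 0 -0.045 1; 0 0 0 0 0 -0.02 1"}}

```text
t: 12.5
tool_pos: [0.5813, -0.169, 0.2003]
eef_rot: [0.955, -0.296, 0.002, -0.0]
ft_force: [0.4, -0.4, -1.0]
opening: 0.0878
```

```bash
python3 go.py 0.5765 0.215 0.18 -95.2;  python3 - <<'E'
from h import *
p,d=viewer.capture("side");save("s4.png",p[90:200,240:440].repeat(3,0).repeat(3,1));X=cloud("side",d)
from scipy.optimize import least_squares
g=(np.hypot(X[...,0]-.581,X[...,1]+.166)<.035)&(X[...,2]>.03)&(X[...,2]<.085)&(d>0)
P=X[g]
f=least_squares(lambda c:np.hypot(P[:,0]-c[0],P[:,1]-c[1])-.021,[.581,-.166],loss="soft_l1",f_scale=.001)
print("axis",f.x,"rms",np.sqrt(np.mean(f.fun**2)))
E
```

```text
t 12.5 pos [ 0.5813 -0.169   0.2003] xang -34.43 open 0.0878 F [ 0.4 -0.4 -1. ] q [ 0.58  0.55 -0.51  1.68  0.31  0.99 -0.65]
shift(tool now) [-0.2211 -0.314   0.0198] shift(after turn) [-0.382   0.0396  0.0203] turn [-0.0037 -0.0032  1.0607]
axis [ 0.58231773 -0.16433406] rms 0.001181690145012453
```

View pics/s4.png

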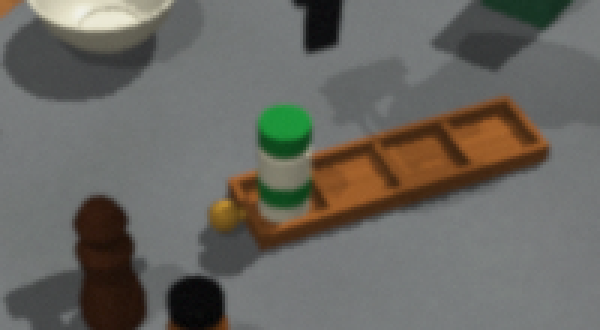

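Green stands centred in well 1. Next is yellow.

Request:
{"api": "servo_tool", "payload": {"rows": "0 0 0.177 0 0 0 1; 0 0 0.177 0 0 0 1; 0 0 0.177 0 0 0 1; 0 0 0.177 0 0 0 1; 0 0 0.177 0 0 0 1"}}

```text
t: 13.18
tool_pos: [0.5791, -0.1688, 0.1954]
eef_rot: [0.734, -0.679, -0.001, 0.001]
ft_force: [-0.3, -0.0, -0.5]
opening: 0.088
```

Request:
{"api": "servo_tool", "payload": {"rows": "0 0 0.176 0 0 0 1; 0 0 0 -0.025 0.003 0 1; 0 0 0 -0.045 0.004 0 1; 0 0 0 -0.052 0.005 0 1; 0 0 0 -0.052 0.005 0 1"}}

```text
t: 13.8
tool_pos: [0.5779, 0.0072, 0.1956]
eef_rot: [-0.674, 0.739, 0.001, -0.001]
ft_force: [1.4, 0.1, -0.4]
opening: 0.0881
```

Request:
{"api": "servo_tool", "payload": {"rows": "0 0 0 -0.052 0.006 0 1; 0 0 0 -0.052 0.006 0 1; 0 0 0 -0.052 0.005 0.005 1; 0 0 0 -0.035 0.004 0.005 1; 0 0 0 -0.017 0.002 0.01 1"}}

```text
t: 14.42
tool_pos: [0.5739, 0.2174, 0.1756]
eef_rot: [-0.675, 0.738, 0.0, -0.0]
ft_force: [-0.5, -0.8, -0.4]
opening: 0.0878
```

```bash
python3 go.py 0.5765 0.215 0.042 -95.2
```

```text
t 14.425 pos [0.5739 0.2174 0.1756] xang -95.06 open 0.0878 F [-0.5 -0.8 -0.4] q [-0.2   0.57 -0.33  1.68  0.22  0.93 -2.27]
shift(tool now) [ 0.0022 -0.0029  0.1336] shift(after turn) [ 0.0022 -0.0028  0.1336] turn [0.0011 0.0003 0.0024]
```

Request:
{"api": "servo_tool", "payload": {"rows": "0 0 0 0.002 -0.003 0.02 1; 0 0 0 0 0 0.04 1; 0 0 0 0 0 0.04 1; 0 0 0 0 0 0.024 1; 0 0 0 0 0 0.01 1"}}

```text
t: 15.05
tool_pos: [0.5767, 0.2093, 0.0399]
eef_rot: [-0.673, 0.739, 0.0, -0.002]
ft_force: [0.2, -0.7, 0.4]
opening: 0.0878
```

Request:
{"api": "servo_tool", "payload": {"rows": "0 0 0 0 0 0 -1; 0 0 0 0 0 0 -1; 0 0 0 0 0 0 -1; 0 0 0 0 0 0 -1; 0 0 0 0 0 0 -1"}}

```text
t: 15.68
tool_pos: [0.5779, 0.2132, 0.0431]
eef_rot: [-0.674, 0.739, -0.0, 0.0]
ft_force: [0.4, -0.6, 2.2]
opening: 0.0414
```

Request:
{"api": "servo_tool", "payload": {"rows": "0 0 0 0 0 -0.01 -1; 0 0 0 0 0 -0.03 -1; 0 0 0 0 0 -0.045 -1; 0 0 0 0 0 -0.045 -1; 0 0 0 0 0 -0.03 -1"}}

```text
t: 16.3
tool_pos: [0.5781, 0.2131, 0.2055]
eef_rot: [-0.674, 0.739, -0.0, 0.001]
ft_force: [0.2, 0.3, -1.3]
opening: 0.0414
```

```bash
python3 go.py 0.5448 -0.2186 0.2 -34.4
```

```text
t 16.3 pos [0.5781 0.2131 0.2055] xang -95.22 open 0.0414 F [ 0.2  0.3 -1.3] q [-0.18  0.54 -0.34  1.65  0.21  0.99 -2.25]
shift(tool now) [ 0.433  -0.0061  0.0051] shift(after turn) [0.2164 0.375  0.0055] turn [-2.4000e-03 -2.0000e-04 -1.0615e+00]
```

Request:
{"api": "servo_tool", "payload": {"rows": "0 0 0 0.025 0 0 -1; 0 0 0 0.045 -0.001 0 -1; 0 0 0 0.055 -0.001 0 -1; 0 0 0 0.055 -0.001 0 -1; 0 0 0 0.055 -0.001 0 -1"}}

```text
t: 16.92
tool_pos: [0.5597, -0.0233, 0.2032]
eef_rot: [-0.674, 0.739, -0.0, 0.0]
ft_force: [0.7, 0.1, -0.7]
opening: 0.0418
```

Request:
{"api": "servo_tool", "payload": {"rows": "0 0 0 0.055 -0.001 0 -1; 0 0 0 0.055 -0.001 0 -1; 0 0 0 0.045 0 0 -1; 0 0 0 0.03 0 0 -1; 0 0 0 0.013 0 0 -1"}}

```text
t: 17.55
tool_pos: [0.5435, -0.2209, 0.203]
eef_rot: [-0.673, 0.74, -0.0, -0.0]
ft_force: [0.1, 0.6, -1.2]
opening: 0.0416
```

Request:
{"api": "servo_tool", "payload": {"rows": "0 0 -0.177 0 0 0 -1; 0 0 -0.177 0 0 0 -1; 0 0 -0.177 0 0 0 -1; 0 0 -0.177 0 0 0 -1; 0 0 -0.177 0 0 0 -1"}}

```text
t: 18.18
tool_pos: [0.5445, -0.2172, 0.203]
eef_rot: [0.927, -0.375, -0.0, -0.0]
ft_force: [0.6, 0.1, -1.5]
opening: 0.0414
```

Request:
{"api": "servo_tool", "payload": {"rows": "0 0 -0.177 0 0 0 -1; 0 0 0 0 0 0.02 -1; 0 0 0 0 0 0.02 -1; 0 0 0 0 0 0.01 -1; 0 0 0 0 0 0 -1"}}

```text
t: 18.8
tool_pos: [0.5438, -0.2183, 0.1519]
eef_rot: [0.955, -0.295, -0.001, -0.0]
ft_force: [-0.9, -0.2, -1.7]
opening: 0.0414
```

```bash
python3 go.py 0.5448 -0.2186 0.042 -34.4; cat > ax.py <<'E'
from h import *; import sys
from scipy.optimize import least_squares
x,y,z0,z1=map(float,sys.argv[1:5])
for c in ("side","top"):
    p,d=viewer.capture(c);X=cloud(c,d)
    g=(np.hypot(X[...,0]-x,X[...,1]-y)<.032)&(X[...,2]>z0)&(X[...,2]<z1)&(d>0);P=X[g]
    if len(P)<20: print(c,"few",len(P));continue
    f=least_squares(lambda c:np.hypot(P[:,0]-c[0],P[:,1]-c[1])-.021,[x,y],loss="soft_l1",f_scale=.001)
    w=np.round(f.x*1000-[x*1000,y*1000],1);e=np.array([.565,.825])
    print(c,len(P),"axis",f.x.round(4),"minus given mm",w,"along u",round(w@e,1),"v(across)",round(w@[-.825,.565],1),"rms",np.sqrt(np.mean(f.fun**2)).round(4))
E
python3 ax.py .5448 -.2186 .125 .15
```

```text
t 18.8 pos [ 0.5438 -0.2183  0.1519] xang -34.35 open 0.0414 F [-0.9 -0.2 -1.7] q [ 0.65  0.58 -0.47  1.76  0.33  0.88 -0.56]
shift(tool now) [ 0.0012 -0.0004  0.1099] shift(after turn) [ 0.001  -0.0004  0.1099] turn [0.0003 0.0017 0.0009]
side 143 axis [ 0.5438 -0.2161] minus given mm [-1.   2.5] along u 1.5 v(across) 2.2 rms 0.0009
top 23 axis [ 0.5429 -0.2177] minus given mm [-1.9  0.9] along u -0.3 v(across) 2.1 rms 0.0003
```

Request:
{"api": "servo_tool", "payload": {"rows": "0 0 0 0.002 0 0.02 -1; 0 0 0 0 0 0.035 -1; 0 0 0 0 0 0.03 -1; 0 0 0 0 0 0.014 -1; 0 0 0 0 0 0.006 -1"}}

```text
t: 19.52
tool_pos: [0.5457, -0.2199, 0.0469]
eef_rot: [0.955, -0.295, -0.0, -0.0]
ft_force: [0.6, 0.7, -0.8]
opening: 0.0414
```

Request:
{"api": "servo_tool", "payload": {"rows": "0 0 0 0 0 0.001 -1; 0 0 0 0 0 0.001 -1; 0 0 0 0 0 0 -1"}}

```text
t: 19.9
tool_pos: [0.5463, -0.2202, 0.0464]
eef_rot: [0.955, -0.296, 0.001, 0.0]
ft_force: [0.1, -0.1, -1.4]
opening: 0.0414
```

Request:
{"api": "servo_tool", "payload": {"rows": "0 0 0 0 0 0.001 -1; 0 0 0 0 0 0.001 -1; 0 0 0 0 0 0 -1; 0 0 0 0 0 0 -1"}}

```text
t: 20.4
tool_pos: [0.5459, -0.22, 0.0437]
eef_rot: [0.955, -0.296, -0.0, -0.0]
ft_force: [-0.1, 0.0, -2.2]
opening: 0.0418
```

Request:
{"api": "servo_tool", "payload": {"rows": "0 0 0 0 0 0.001 -1; 0 0 0 0 0 0 -1; 0 0 0 0 0 0 -1"}}

```text
t: 20.78
tool_pos: [0.546, -0.22, 0.0431]
eef_rot: [0.955, -0.296, 0.0, 0.0]
ft_force: [-2.4, 0.8, 4.6]
opening: 0.0415
```

Request:
{"api": "servo_tool", "payload": {"rows": "0 0 0 0 0 0 0.1; 0 0 0 0 0 0 0.4; 0 0 0 0 0 0 1; 0 0 0 0 0 0 1; 0 0 0 0 0 0 1"}}

```text
t: 21.4
tool_pos: [0.5459, -0.2199, 0.0427]
eef_rot: [0.955, -0.295, -0.0, -0.0]
ft_force: [1.0, -0.2, -0.4]
opening: 0.0863
```

Request:
{"api": "servo_tool", "payload": {"rows": "0 0 0 0 0 -0.015 1; 0 0 0 0 0 -0.03 1; 0 0 0 0 0 -0.045 1; 0 0 0 0 0 -0.045 1; 0 0 0 0 0 -0.02 1"}}

```text
t: 22.02
tool_pos: [0.5472, -0.2202, 0.2012]
eef_rot: [0.955, -0.295, 0.002, 0.0]
ft_force: [0.4, -0.2, -0.6]
opening: 0.0886
```

Request:
{"api": "servo_tool", "payload": {"rows": "0 0 0.177 0 0 0 1; 0 0 0.177 0 0 0 1; 0 0 0.177 0 0 0 1; 0 0 0.177 0 0 0 1; 0 0 0.177 0 0 0 1"}}

```text
t: 22.65
tool_pos: [0.5454, -0.2198, 0.1974]
eef_rot: [0.735, -0.678, -0.001, 0.0]
ft_force: [-0.2, 0.0, -0.1]
opening: 0.0881
```

Request:
{"api": "servo_tool", "payload": {"rows": "0 0 0.176 0 0 0 1; 0 0 0 -0.025 0.004 0 1; 0 0 0 -0.045 0.008 0 1; 0 0 0 -0.055 0.01 0 1; 0 0 0 -0.055 0.01 0 1"}}

```text
t: 23.28
tool_pos: [0.5295, -0.0362, 0.1976]
eef_rot: [-0.674, 0.738, 0.0, -0.0]
ft_force: [-0.0, -0.4, 1.1]
opening: 0.0879
```

Request:
{"api": "servo_tool", "payload": {"rows": "0 0 0 -0.055 0.01 0 1; 0 0 0 -0.055 0.01 0 1; 0 0 0 -0.055 0.01 0 1; 0 0 0 -0.05 0.008 0.005 1; 0 0 0 -0.03 0.004 0.005 1"}}

```text
t: 23.9
tool_pos: [0.5093, 0.213, 0.1875]
eef_rot: [-0.676, 0.737, 0.001, 0.0]
ft_force: [0.7, -1.2, 0.1]
opening: 0.0884
```

```bash
python3 go.py 0.510 0.221 0.042 -95.2; python3 ax.py .546 -.219 .025 .07;python3 ax.py .510 .221 .075 .09; python3 - <<'E'
from h import *
p,d=viewer.capture("side");save("s5.png",p[60:360,100:480].repeat(2,0).repeat(2,1)[:600])
E
```

```text
t 23.9 pos [0.5093 0.213  0.1875] xang -94.98 open 0.0884 F [ 0.7 -1.2  0.1] q [-0.19  0.46 -0.37  1.83  0.21  0.89 -2.32]
shift(tool now) [-7.900e-03 -1.000e-04  1.455e-01] shift(after turn) [-0.008   0.      0.1455] turn [0.0007 0.0007 0.0038]
side 248 axis [ 0.5461 -0.2179] minus given mm [0.1 1.1] along u 1.0 v(across) 0.5 rms 0.0011
top 106 axis [ 0.5442 -0.2193] minus given mm [-1.8 -0.3] along u -1.3 v(across) 1.3 rms 0.0005
side 86 axis [0.512  0.2218] minus given mm [2.  0.8] along u 1.8 v(across) -1.2 rms 0.0005
top few 0
```

View pics/s5.png

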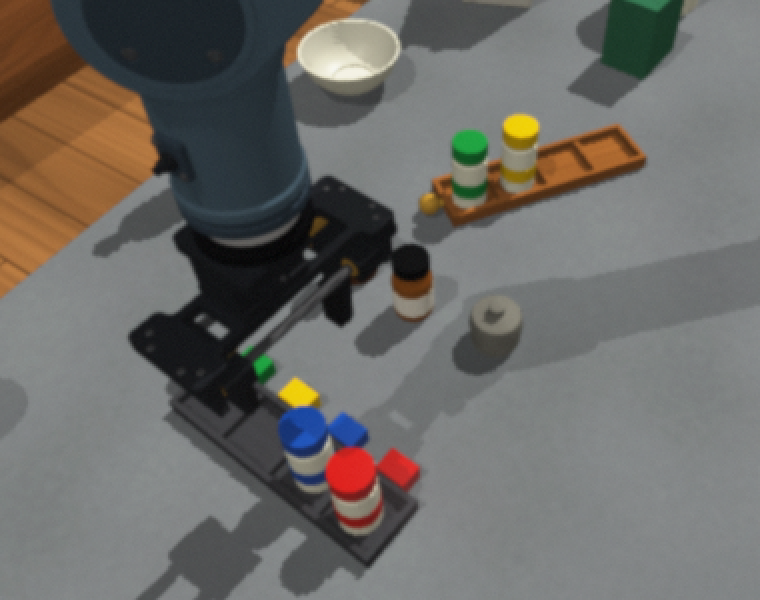

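Green and yellow stand in wells 1 and 2 (around (470,170) and (520,155)), and the gripper is over blue.

Request:
{"api": "servo_tool", "payload": {"rows": "0 0 0.003 -0.007 -0.001 0.01 1; 0 0 0 0 0 0.035 1; 0 0 0 0 0 0.05 1; 0 0 0 0 0 0.035 1; 0 0 0 0 0 0.015 1"}}

```text
t: 24.78
tool_pos: [0.511, 0.2156, 0.0405]
eef_rot: [-0.673, 0.74, 0.0, -0.002]
ft_force: [0.0, -0.8, -0.4]
opening: 0.0882
```

Request:
{"api": "servo_tool", "payload": {"rows": "0 0 0 0 0 0 -1; 0 0 0 0 0 0 -1; 0 0 0 0 0 0 -1; 0 0 0 0 0 0 -1; 0 0 0 0 0 0 -1"}}

```text
t: 25.4
tool_pos: [0.5125, 0.2174, 0.0433]
eef_rot: [-0.673, 0.739, -0.0, 0.001]
ft_force: [0.6, 0.3, 4.0]
opening: 0.0416
```

Request:
{"api": "servo_tool", "payload": {"rows": "0 0 0 0 0 -0.01 -1; 0 0 0 0 0 -0.03 -1; 0 0 0 0 0 -0.045 -1; 0 0 0 0 0 -0.045 -1; 0 0 0 0 0 -0.03 -1"}}

```text
t: 26.02
tool_pos: [0.5123, 0.2169, 0.2053]
eef_rot: [-0.673, 0.739, -0.0, 0.001]
ft_force: [0.0, 0.0, -1.4]
opening: 0.0412
```

```bash
python3 go.py 0.5086 -0.2714 0.2 -34.4
```

```text
t 26.025 pos [0.5123 0.2169 0.2053] xang -95.34 open 0.0412 F [ 0.   0.  -1.4] q [-0.19  0.45 -0.38  1.81  0.2   0.93 -2.32]
shift(tool now) [ 0.4865 -0.0417  0.005 ] shift(after turn) [0.2728 0.405  0.0053] turn [-1.9000e-03 -2.0000e-04 -1.0636e+00]
```

Request:
{"api": "servo_tool", "payload": {"rows": "0 0 0 0.025 -0.002 0 -1; 0 0 0 0.045 -0.004 0 -1; 0 0 0 0.055 -0.005 0 -1; 0 0 0 0.055 -0.005 0 -1; 0 0 0 0.055 -0.005 0 -1"}}

```text
t: 26.65
tool_pos: [0.5105, -0.0209, 0.2032]
eef_rot: [-0.673, 0.739, -0.0, -0.0]
ft_force: [1.1, 0.7, -1.9]
opening: 0.0417
```

Request:
{"api": "servo_tool", "payload": {"rows": "0 0 0 0.055 -0.005 0 -1; 0 0 0 0.055 -0.005 0 -1; 0 0 0 0.055 -0.004 0 -1; 0 0 0 0.045 -0.003 0 -1; 0 0 0 0.028 -0.002 0 -1"}}

```text
t: 27.28
tool_pos: [0.5067, -0.2607, 0.203]
eef_rot: [-0.672, 0.74, -0.0, -0.0]
ft_force: [-0.0, -0.2, -2.1]
opening: 0.0416
```

Request:
{"api": "servo_tool", "payload": {"rows": "0 0 0 0.013 -0.002 0 -1; 0 0 -0.177 0 0 0 -1; 0 0 -0.177 0 0 0 -1; 0 0 -0.177 0 0 0 -1; 0 0 -0.177 0 0 0 -1"}}

```text
t: 27.9
tool_pos: [0.5088, -0.2695, 0.2029]
eef_rot: [0.89, -0.457, -0.0, -0.0]
ft_force: [0.7, 0.3, -0.3]
opening: 0.0416
```

Request:
{"api": "servo_tool", "payload": {"rows": "0 0 -0.177 0 0 0 -1; 0 0 -0.177 0 0 0 -1; 0 0 0 0 0 0.02 -1; 0 0 0 0 0 0.02 -1; 0 0 0 0 0 0.01 -1"}}

```text
t: 28.52
tool_pos: [0.5083, -0.2696, 0.1519]
eef_rot: [0.955, -0.296, -0.001, -0.0]
ft_force: [0.4, 0.5, -0.9]
opening: 0.0413
```

```bash
python3 go.py 0.5086 -0.2714 0.043 -34.4; python3 ax.py .5086 -.2714 .125 .15
```

```text
t 28.525 pos [ 0.5083 -0.2696  0.1519] xang -34.41 open 0.0413 F [ 0.4  0.5 -0.9] q [ 0.74  0.56 -0.45  1.79  0.31  0.86 -0.45]
shift(tool now) [0.0014 0.0013 0.1089] shift(after turn) [0.0012 0.0013 0.1089] turn [-0.0001  0.0017 -0.0002]
side 147 axis [ 0.5079 -0.2681] minus given mm [-0.7  3.3] along u 2.3 v(across) 2.4 rms 0.0011
top 54 axis [ 0.5061 -0.2693] minus given mm [-2.5  2.1] along u 0.3 v(across) 3.2 rms 0.0008
```

Request:
{"api": "servo_tool", "payload": {"rows": "0 0 0 0.002 0.001 0.02 -1; 0 0 0 0 0 0.035 -1; 0 0 0 0 0 0.03 -1; 0 0 0 0 0 0.014 -1; 0 0 0 0 0 0.006 -1"}}

```text
t: 29.25
tool_pos: [0.5097, -0.2728, 0.0471]
eef_rot: [0.955, -0.296, -0.0, -0.0]
ft_force: [0.2, 0.2, -1.5]
opening: 0.0415
```

Request:
{"api": "servo_tool", "payload": {"rows": "0 0 0 0 0 0.001 -1; 0 0 0 0 0 0.001 -1; 0 0 0 0 0 0.001 -1; 0 0 0 0 0 0 -1; 0 0 0 0 0 0 -1"}}

```text
t: 29.88
tool_pos: [0.5098, -0.273, 0.0449]
eef_rot: [0.955, -0.296, 0.0, 0.0]
ft_force: [-0.2, 0.9, -1.7]
opening: 0.0415
```

Request:
{"api": "servo_tool", "payload": {"rows": "0 0 0 0 0 0.001 -1; 0 0 0 0 0 0 -1; 0 0 0 0 0 0 -1"}}

```text
t: 30.25
tool_pos: [0.5097, -0.2729, 0.0437]
eef_rot: [0.955, -0.296, -0.0, -0.0]
ft_force: [-0.3, -0.5, -2.4]
opening: 0.0413
```

Request:
{"api": "servo_tool", "payload": {"rows": "0 0 0 0 0 0.001 -1; 0 0 0 0 0 0 -1; 0 0 0 0 0 0 -1"}}

```text
t: 30.62
tool_pos: [0.5099, -0.273, 0.0433]
eef_rot: [0.955, -0.296, 0.0, 0.0]
ft_force: [-1.6, 0.3, 5.4]
opening: 0.0416
```

Request:
{"api": "servo_tool", "payload": {"rows": "0 0 0 0 0 0 0.1; 0 0 0 0 0 0 0.4; 0 0 0 0 0 0 1; 0 0 0 0 0 0 1; 0 0 0 0 0 0 1"}}

```text
t: 31.25
tool_pos: [0.5097, -0.2729, 0.0427]
eef_rot: [0.955, -0.296, -0.0, 0.0]
ft_force: [-0.4, 1.0, -0.2]
opening: 0.0862
```

Request:
{"api": "servo_tool", "payload": {"rows": "0 0 0 0 0 -0.015 1; 0 0 0 0 0 -0.03 1; 0 0 0 0 0 -0.045 1; 0 0 0 0 0 -0.045 1; 0 0 0 0 0 -0.02 1"}}

```text
t: 31.88
tool_pos: [0.511, -0.2733, 0.2016]
eef_rot: [0.955, -0.296, 0.002, 0.0]
ft_force: [-0.1, -0.3, -0.7]
opening: 0.0886
```

Request:
{"api": "servo_tool", "payload": {"rows": "0 0 0.177 0 0 0 1; 0 0 0.177 0 0 0 1; 0 0 0.177 0 0 0 1; 0 0 0.177 0 0 0 1; 0 0 0.177 0 0 0 1"}}

```text
t: 32.5
tool_pos: [0.5099, -0.2727, 0.1988]
eef_rot: [0.734, -0.679, 0.0, -0.0]
ft_force: [-0.5, -0.5, 0.3]
opening: 0.0882
```

Request:
{"api": "servo_tool", "payload": {"rows": "0 0 0.176 0 0 0 1; 0 0 0 -0.025 0.005 0 1; 0 0 0 -0.045 0.009 0 1; 0 0 0 -0.055 0.011 0 1; 0 0 0 -0.055 0.011 0 1"}}

```text
t: 33.12
tool_pos: [0.4904, -0.0886, 0.1988]
eef_rot: [-0.674, 0.739, -0.0, 0.001]
ft_force: [0.1, 1.4, 0.4]
opening: 0.0881
```

Request:
{"api": "servo_tool", "payload": {"rows": "0 0 0 -0.055 0.012 0 1; 0 0 0 -0.055 0.012 0 1; 0 0 0 -0.055 0.012 0 1; 0 0 0 -0.055 0.011 0 1; 0 0 0 -0.05 0.01 0 1"}}

```text
t: 33.75
tool_pos: [0.4582, 0.1859, 0.1989]
eef_rot: [-0.674, 0.739, -0.0, 0.001]
ft_force: [1.8, -0.4, -0.9]
opening: 0.0881
```

Request:
{"api": "servo_tool", "payload": {"rows": "0 0 0 -0.03 0.006 0 1; 0 0 0 -0.017 0.004 0 1; 0 0 0 0 0 0 1"}}

```text
t: 34.12
tool_pos: [0.4528, 0.232, 0.1981]
eef_rot: [-0.674, 0.738, -0.0, 0.0]
ft_force: [0.6, -0.7, 0.2]
opening: 0.088
```

```bash
python3 go.py 0.452 0.231 0.043 -95.2; python3 ax.py .509 -.272 .025 .07;python3 ax.py .452 .231 .075 .09
```

```text
t 34.125 pos [0.4528 0.232  0.1981] xang -95.19 open 0.088 F [ 0.6 -0.7  0.2] q [-0.22  0.38 -0.42  1.93  0.2   0.87 -2.41]
shift(tool now) [0.0011 0.0007 0.1551] shift(after turn) [0.0011 0.0007 0.1551] turn [-0.0003  0.0003  0.0001]
side 250 axis [ 0.5096 -0.2714] minus given mm [0.6 0.6] along u 0.8 v(across) -0.2 rms 0.0012
top 126 axis [ 0.5077 -0.2728] minus given mm [-1.3 -0.8] along u -1.4 v(across) 0.6 rms 0.0005
side 77 axis [0.4528 0.2315] minus given mm [0.8 0.5] along u 0.9 v(across) -0.4 rms 0.0004
top few 0
```

Request:
{"api": "servo_tool", "payload": {"rows": "0 0 0 0.001 0 0.02 1; 0 0 0 0 0 0.04 1; 0 0 0 0 0 0.05 1; 0 0 0 0 0 0.032 1; 0 0 0 0 0 0.012 1"}}

```text
t: 34.95
tool_pos: [0.4521, 0.2288, 0.0421]
eef_rot: [-0.673, 0.739, 0.0, -0.002]
ft_force: [-0.1, 0.2, -0.1]
opening: 0.0882
```

Request:
{"api": "servo_tool", "payload": {"rows": "0 0 0 0 0 0 -1; 0 0 0 0 0 0 -1; 0 0 0 0 0 0 -1; 0 0 0 0 0 0 -1; 0 0 0 0 0 0 -1"}}

```text
t: 35.58
tool_pos: [0.453, 0.2304, 0.044]
eef_rot: [-0.674, 0.739, -0.0, 0.0]
ft_force: [0.8, -0.1, 2.4]
opening: 0.0417
```

Request:
{"api": "servo_tool", "payload": {"rows": "0 0 0 0 0 -0.01 -1; 0 0 0 0 0 -0.03 -1; 0 0 0 0 0 -0.045 -1; 0 0 0 0 0 -0.045 -1; 0 0 0 0 0 -0.03 -1"}}

```text
t: 36.2
tool_pos: [0.4531, 0.2307, 0.2062]
eef_rot: [-0.674, 0.739, -0.0, 0.001]
ft_force: [0.2, -0.0, -1.4]
opening: 0.0419
```

```bash
python3 go.py 0.4725 -0.3242 0.2 -34.4
```

```text
t 36.2 pos [0.4531 0.2307 0.2062] xang -95.27 open 0.0419 F [ 0.2 -0.  -1.4] q [-0.2   0.37 -0.44  1.92  0.2   0.89 -2.4 ]
shift(tool now) [ 0.5508 -0.0703  0.0058] shift(after turn) [0.3296 0.4469 0.0062] turn [-2.1000e-03  1.0000e-04 -1.0624e+00]
```

Request:
{"api": "servo_tool", "payload": {"rows": "0 0 0 0.025 -0.003 0 -1; 0 0 0 0.045 -0.006 0 -1; 0 0 0 0.055 -0.007 0 -1; 0 0 0 0.055 -0.007 0 -1; 0 0 0 0.055 -0.007 0 -1"}}

```text
t: 36.83
tool_pos: [0.4607, -0.008, 0.2042]
eef_rot: [-0.674, 0.739, -0.0, 0.0]
ft_force: [1.2, -0.6, -2.1]
opening: 0.0413
```

Request:
{"api": "servo_tool", "payload": {"rows": "0 0 0 0.055 -0.007 0 -1; 0 0 0 0.055 -0.007 0 -1; 0 0 0 0.055 -0.007 0 -1; 0 0 0 0.055 -0.007 0 -1; 0 0 0 0.045 -0.006 0 -1"}}

```text
t: 37.45
tool_pos: [0.4699, -0.2755, 0.2042]
eef_rot: [-0.673, 0.739, -0.0, -0.0]
ft_force: [0.7, 1.1, -1.6]
opening: 0.0413
```

Request:
{"api": "servo_tool", "payload": {"rows": "0 0 0 0.03 -0.004 0 -1; 0 0 0 0.02 -0.002 0 -1; 0 0 -0.177 0 0 0 -1; 0 0 -0.177 0 0 0 -1; 0 0 -0.177 0 0 0 -1"}}

```text
t: 38.08
tool_pos: [0.472, -0.3227, 0.2039]
eef_rot: [0.846, -0.533, -0.0, -0.0]
ft_force: [0.2, -0.6, -1.6]
opening: 0.0413
```

Request:
{"api": "servo_tool", "payload": {"rows": "0 0 -0.177 0 0 0 -1; 0 0 -0.177 0 0 0 -1; 0 0 -0.177 0 0 0.01 -1; 0 0 0 0 0 0.02 -1; 0 0 0 0 0 0.02 -1"}}

```text
t: 38.7
tool_pos: [0.472, -0.3229, 0.1535]
eef_rot: [0.955, -0.295, 0.0, -0.0]
ft_force: [0.2, -0.7, -2.1]
opening: 0.0415
```

```bash
python3 go.py 0.4725 -0.3242 0.044 -34.4; python3 ax.py .4725 -.3242 .125 .15
```

```text
t 38.7 pos [ 0.472  -0.3229  0.1535] xang -34.37 open 0.0415 F [ 0.2 -0.7 -2.1] q [ 0.84  0.55 -0.42  1.8   0.28  0.85 -0.32]
shift(tool now) [0.0011 0.0008 0.1095] shift(after turn) [0.0011 0.0008 0.1095] turn [-0.0004  0.0001  0.0005]
side 153 axis [ 0.4724 -0.3208] minus given mm [-0.1  3.4] along u 2.7 v(across) 2.0 rms 0.0011
top 102 axis [ 0.469  -0.3212] minus given mm [-3.5  3. ] along u 0.5 v(across) 4.6 rms 0.0008
```

Request:
{"api": "servo_tool", "payload": {"rows": "0 0 0 0.002 0.001 0.02 -1; 0 0 0 0 0 0.035 -1; 0 0 0 0 0 0.03 -1; 0 0 0 0 0 0.014 -1; 0 0 0 0 0 0.006 -1"}}

```text
t: 39.42
tool_pos: [0.4731, -0.3255, 0.0483]
eef_rot: [0.955, -0.296, -0.0, -0.0]
ft_force: [0.3, 0.5, -2.1]
opening: 0.0418
```

Request:
{"api": "servo_tool", "payload": {"rows": "0 0 0 0 0 0.001 -1; 0 0 0 0 0 0.001 -1; 0 0 0 0 0 0.001 -1; 0 0 0 0 0 0 -1; 0 0 0 0 0 0 -1"}}

```text
t: 40.05
tool_pos: [0.4731, -0.3257, 0.0459]
eef_rot: [0.955, -0.296, 0.0, 0.0]
ft_force: [1.0, 0.9, -1.4]
opening: 0.0415
```

Request:
{"api": "servo_tool", "payload": {"rows": "0 0 0 0 0 0.001 -1; 0 0 0 0 0 0 -1; 0 0 0 0 0 0 -1"}}

```text
t: 40.42
tool_pos: [0.473, -0.3256, 0.0447]
eef_rot: [0.955, -0.296, -0.0, 0.0]
ft_force: [0.4, -0.0, -1.0]
opening: 0.0412
```

Request:
{"api": "servo_tool", "payload": {"rows": "0 0 0 0 0 0.001 -1; 0 0 0 0 0 0 -1; 0 0 0 0 0 0 -1"}}

```text
t: 40.8
tool_pos: [0.4731, -0.3257, 0.044]
eef_rot: [0.955, -0.296, 0.0, 0.0]
ft_force: [-1.4, 0.4, 4.6]
opening: 0.0415
```

Contact. Releasing, rising and moving clear.

Request:
{"api": "servo_tool", "payload": {"rows": "0 0 0 0 0 0 0.1; 0 0 0 0 0 0 0.4; 0 0 0 0 0 0 1; 0 0 0 0 0 0 1; 0 0 0 0 0 0 1"}}

```text
t: 41.42
tool_pos: [0.473, -0.3256, 0.0437]
eef_rot: [0.955, -0.296, -0.0, 0.0]
ft_force: [-0.2, -0.8, 0.7]
opening: 0.0861
```

Request:
{"api": "servo_tool", "payload": {"rows": "0 0 0 0 0 -0.015 1; 0 0 0 0 0 -0.03 1; 0 0 0 0 0 -0.045 1; 0 0 0 0 0 -0.045 1; 0 0 0 0 0 -0.04 1"}}

```text
t: 42.05
tool_pos: [0.4732, -0.3256, 0.2216]
eef_rot: [0.955, -0.296, 0.001, 0.0]
ft_force: [0.4, -0.2, 0.8]
opening: 0.0883
```

Request:
{"api": "servo_tool", "payload": {"rows": "0 0 0 0 0.03 -0.01 1; 0 0 0 0 0.05 0 1; 0 0 0 0 0.03 0 1; 0 0 0 0 0 0 1; 0 0 0 0 0 0 1"}}

```text
t: 42.68
tool_pos: [0.4118, -0.4151, 0.2293]
eef_rot: [0.955, -0.295, 0.0, -0.0]
ft_force: [-0.0, 0.1, 0.0]
opening: 0.0882
```

```bash
python3 go.py 0.4 -0.4 0.22 -34.4; for w in ".581 -.1658" ".5448 -.2186" ".5086 -.2714" ".4725 -.3242"; do python3 ax.py $w .025 .09; done; python3 - <<'E'
from h import *
p,d=viewer.capture("side");X=cloud("side",d);save("s6.png",p[60:260,220:480].repeat(3,0).repeat(3,1))
for w in [(.581,-.1658),(.5448,-.2186),(.5086,-.2714),(.4725,-.3242)]:
    g=(np.hypot(X[...,0]-w[0],X[...,1]-w[1])<.02)&(X[...,2]<.15);print("top z",np.percentile(X[g][:,2],97).round(4))
E
```

```text
t 42.675 pos [ 0.4118 -0.4151  0.2293] xang -34.35 open 0.0882 F [-0.   0.1  0. ] q [ 1.03  0.47 -0.42  1.71  0.22  1.01 -0.07]
shift(tool now) [-0.0183 -0.0058  0.0093] shift(after turn) [-0.0183 -0.0058  0.0093] turn [-0.0009 -0.0007  0.0008]
side 360 axis [ 0.5823 -0.1641] minus given mm [1.3 1.7] along u 2.1 v(across) -0.1 rms 0.0012
top 118 axis [ 0.5804 -0.1655] minus given mm [-0.6  0.3] along u -0.1 v(across) 0.7 rms 0.0004
side 361 axis [ 0.5462 -0.2181] minus given mm [1.4 0.5] along u 1.2 v(across) -0.9 rms 0.0013
top 143 axis [ 0.5442 -0.2194] minus given mm [-0.6 -0.8] along u -1.0 v(across) 0.0 rms 0.0004
side 361 axis [ 0.5097 -0.2717] minus given mm [ 1.1 -0.3] along u 0.4 v(across) -1.1 rms 0.0014
top 174 axis [ 0.5076 -0.2729] minus given mm [-1.  -1.5] along u -1.8 v(across) -0.0 rms 0.0005
side 364 axis [ 0.4736 -0.3239] minus given mm [1.1 0.3] along u 0.9 v(across) -0.7 rms 0.0014
top 221 axis [ 0.4714 -0.3252] minus given mm [-1.1 -1. ] along u -1.4 v(across) 0.3 rms 0.0006
top z 0.0972
top z 0.0971
top z 0.0971
top z 0.0968
```

View pics/s6.png

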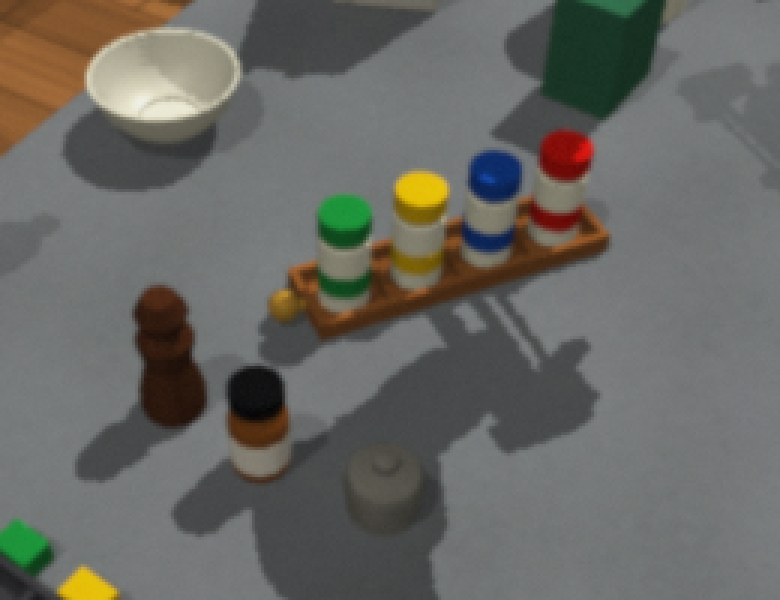

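From the oak knob at (287,305), the picture shows green, yellow, blue and red upright in their wells, with the robot clear.

```bash
python3 -c "
from plant import manip; manip.close_job()"
```

```text
the job is handed in; nothing more can be done
```

I moved all four jars to the oak rack. Counted from the brass knob they stand green, yellow, blue, red, the same order as on the steel rack. The job was handed in at about 43 s of robot time.

- **Setting down:** I lowered each jar in 1 mm steps until light contact showed (4 to 5 N upward on the tool). I then released it, with the gripper opening to its full 88 mm.
- **Last checks:** Every jar is upright within about 2 mm of its well centre. Lid tops measure about 97 mm, which matches jars standing on the well floors. The gripper is clear of everything.
- **Disagreements:** The side and top cameras differed by about 2 to 3 mm on positions, so I used the mean. The network search in the top view once returned a different jar for the green one. I relied on the depth fit and the picture instead.

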